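Vent the line and draw the filter cassette

ROBOT

A 6-joint arm with a two-finger parallel gripper is mounted at the origin on a cart in front of the work surface, level with it; the furniture and walls round the work are solid. World frame = base frame: x ahead of the robot, y to its left, z up, the work surface at z = 0. Lengths are in mm, angles in rad, forces in N, time in s.
With the tool pointing down it reaches from about 350 to 875 mm from the base axis. Payload 4.2 kg.
Tool frame: the origin (TCP) lies on the mounting face of the last link; the fingertips stand 173 mm ahead of it and the grasp point (between the pads) lies grip_point_offset ahead of it (grip_point_offset is the distance from the TCP to the grasp point, in mm); z points along the fingers, y is the line along which they close (so a half turn about z gives the same grasp; the last joint's range is limited). The gripper opens to 85 mm and grips with 20 to 120 N. Pads are 22 mm wide; open, the fingers measure 114 mm over their backs; the gripper's body (76 mm by 85 mm) begins 54 mm behind the grasp point. The pads swing forward as they close: fully open they stand 13 mm farther back than shut.
Start: joints at [-1.022, 0.385, 0.008, 0, -1.194, -0.259], TCP at [178.617, -598.912, 404.712] pointing down, gripper open.
Joint ranges: [-3.14, 3.14], [-1.21, 2.06], [-1.07, 1.41], [-3.16, 2.05], [-2.99, -0.16], [-3.1, 3.1]. Speed limits (rad/s): [2.79, 2.79, 3.14, 3.14, 3.14, 3.14].

INTERFACE

Orientations are given as a unit quaternion [x, y, z, w].
In Python, from bench import read_state, get_image, job_done, recognise, place_of, grip_point_offset gives the robot as it stands. The module is installed in compiled form; this text tells all that it offers.
- The arm moves only by the tool carry_out, never from a script. Its arguments are lists of equal length, an entry for each row: "slide": the shift along the tool's x, y, z in m, a list of three; "roll": the turn about the tool's z in degrees; "claw": the finger opening in m, from 0 to 0.0854. A call has 1 to 8 rows; each row is the pose to reach, as a shift and turn from the pose commanded when the call began, along the tool's axes at that moment; what a row does not reach only later rows make up. A row lasts 1/8 s, in which the tool goes at most 62.5 mm and 10.7 degrees, less where a joint would pass 70% of its speed; a pose out of reach is approached as far as the arm can. A call with a gripper value outside its range is refused whole. The fingers move at their own pace and stop on an object; the grip force is fixed at half the most. Time passes only in rows, so rows that repeat a pose let the fingers close. It gives the time, the measured TCP pose, the force, the opening and the grip force at its end, in the units of the state.
- read_state(): the state, without advancing time (a new reading comes with each control period).
- get_image(name): name is "side" or "top" or "wrist"; returns a dict with "img" (480x640x3 uint8, red, green, blue), "z_map" (480x640 float32, mm along the optical axis (not along the pixel's ray), 0 where there is no reading), "mtx" (3x3 intrinsics, pixels), "world_from_camera" (4x4, takes a point from camera to world coordinates); the wrist camera has in their place "T_tool_cam" (4x4, takes a point from camera to tool coordinates, whose origin is the TCP and whose axes are the flange's). Camera axes: x right, y up, looking along -z (the intrinsics and any distortion apply to the point x, -y, -z); pixel columns grow to the right and rows downward; lengths in mm; the calibration is good to about 2 mm. A picture is of the moment at which its call begins: read the wrist's pose just before it.
- job_done(): hands the job in; it is judged then, once.
Trained networks look in a picture, given as the dict that the camera call returned (one of the last four; its "shot" number tells which), for a name from the list of things; names that differ only in an ending like _2 or _b are one class to them, and where a whole thing is asked for, a point or a joint stands for the part that bears it (a point fixed in the world has none). Each returns a list of dicts, best first, with "conf" (0 to 1); they miss things now and then, are a little off and sometimes report something else, mostly with a low value. They report only what shows in the picture. A call takes as long as a camera call. They do not tell look-alikes from the thing itself.
- recognise(picture, thing): "at" ([column, row] in pixels, amid what is visible of it).
- place_of(picture, thing): "at" ([column, row] in pixels: a listed point, or the origin of a listed thing).
The state is a dict: "clock": time; "joints": joint angles; "joint_vel": joint speeds; "joint_efforts": joint torques, N m; "position": TCP position; "ee_rot": TCP orientation; "contact_force": force on the tool from outside, world axes, zero at the start; "wrist_torque": the same for the moment, N m; "gripper_width": finger opening in mm; "grasp_force": force on a finger pad.
Only numpy, scipy, OpenCV 4.12 (cv2) and the standard library are available. Lean on these libraries where they do the work, as an engineer would, in place of code of your own. Each camera call takes 0.05 s, during which the arm holds its last target. There are 200 camera calls.

TASK

The filter cassette is due for a change. First vent the line: press the sprung cap on the small fixed metal bottle fully down for a moment and let it spring back up. Then pinch the cassette's two side catches together while it still sits in its dock, lift it straight up until its underside is well clear of the dock (some 8 cm above the dock's top), and finish holding it there, still, upright, over the dock and with the catches still pinched; leave the two vials and the timer where they are.

Things in the scene. Friction and masses are not known exactly. Their poses are not given: they have to be found in the camera images.
- cap_top (a point): Centre of the top face of the sprung vent cap on the fixed bottle. The bottle is bare metal, 64 mm across on an 80 mm round foot; the cap is a grey plastic disc 30 mm across and 17 mm high with a tiny spout on its side, and its flat top stands 131 mm above the bench. It is pressed straight down from above (shut fingers serve well).
- vent_cap (a joint): How far the cap is pressed down, in m: 0 = up, 0.006 = fully down on its stop. Its spring takes about 1.8 N to start and 5.4 N to be fully down; it springs back when let go.
- dock: The fixed dock: a grey block 130 mm (its x) by 110 mm (its y) by 45 mm high, with two aluminium keeper plates on top and an open well 92 mm (x) by 48 mm (y) in which the cassette sits. Origin at the centre of its underside on the bench; z up. The well's floor is 10 mm above the origin.
- dock_top (a point): Centre of the dock's top, over the well, 45 mm above the bench, axes as the dock's.
- pinch (a point): The cassette's pinch centre: midway between the finger plates of its two side catches, half-way up them; 70 mm above the bench when seated. Axes as the dock's: the catches are pinched along y. Each plate is 30 mm wide (x), 42 mm high (3 to 45 mm above the dock's top); 56 mm over their outer faces when free, 44 mm fully pinched. Read only before it is held.
- cassette_bottom (a point): Centre of the cassette's underside, 60 mm below point pinch; 10 mm above the bench when seated. The cassette is white plastic, 88 mm (x) by 42 mm (y), two slotted end cheeks 66 mm high with a narrow waist holding the two grey catches; about 0.13 to 0.25 kg. It must rise 35 mm for its underside to reach the dock's top.
- catch_left (a joint): How far the catch on the cassette's +y side is pressed in, in m: 0 = free, 0.006 = fully in on its stop. Spring 2 N at the start, 5 N fully in. Each catch hooks under the dock's keeper plate; the cassette comes out only with both pressed in more than 3 mm (so grip with 15 N or more).
- catch_right (a joint): The same for the catch on the -y side.
- vial_1: Bystander: capped vial 25 mm across and 56 mm high standing on the bench between the dock and the bottle. Origin at the centre of its underside. Leave it.
- vial_2: Bystander: a like vial standing on the bench behind the dock. Origin at the centre of its underside. Leave it.
- bench_timer: Bystander: small white timer, 72x66x21 mm, lying on the bench to the right. Origin at the centre of its underside. Leave it.
There are look-alikes about, which are no part of the job. What is shaped like the part that bears pinch but orange or red is not meant.

How it is judged (in metres and radians):
On the way, in this order (a step that is already met when the one before it is completed fails the run):
1. the vent cap is pressed fully down (more than 4 mm of its 6 mm) while the cassette is seated (value of joint vent_cap above 0.004 m and z of cassette_bottom in the frame of dock below 0.014 m), for 0.05 s.
2. the vent cap has sprung back up (value of joint vent_cap below 0.001 m), for 0.1 s.
3. both catches are pinched in by more than 3.5 mm by the fingers while the cassette is still seated in the dock (value of joint each of catch_left, catch_right above 0.0035 m and contact force between the fingers and cassette above 2 N and z of cassette_bottom in the frame of dock below 0.016 m), for 0.05 s.
At the end, for the whole second after the job is handed in: The fingers hold the cassette by both pinched catches (each in by more than 3.5 mm), its underside 50 to 160 mm above the dock's top, within 50 mm of the dock's centre as seen from above, tilted less than 0.2 rad, still (under 0.03 m/s) and not touching the dock; the vent cap is up (z of cassette_bottom in the frame of dock_top between 0.05 and 0.16 m and horizontal distance between cassette_bottom and dock_top below 0.05 m and angle between pinch's own z axis and vertical below 0.2 rad and value of joint each of catch_left, catch_right above 0.0035 m and contact force between the fingers and cassette above 2 N and contact force between cassette and dock below 0.1 N and linear speed of cassette below 0.03 m/s and value of joint vent_cap below 0.001 m); the arm keeps its last pose, push and grip.
It fails at once if a vial or the timer is moved by more than 20 mm or a vial tipped (distance of any of vial_1, vial_2, bench_timer from where it was at the start of the episode above 0.02 m or angle between any of vial_1, vial_2's own z axis and vertical above 0.5 rad).
It also fails if it takes over 42 s, if anything falls off the work surface, if the arm or the gripper's body presses on something with over 40 N, if the wrist force passes 120 N, or if a joint passes its speed limit or range.

## Working session

There is one attempt and no reset: what is moved stays moved. The work goes in short steps, Python scripts to look and compute and a tool call to move; the robot and the scene stay as the last step left them, time stands still between calls to the robot, and variables do not carry over. Pictures are saved under pics/ and viewed, at most 10 in all, crops included, and the job is handed in when it is done.

Besides the shell and the picture viewer there is one more tool, called by a JSON object that holds its "method" and its "body", one argument or row to a line. carry_out: Moves the arm, as the interface text tells. Its arguments: {"type":"object","properties":{"slide":{"type":"array"},"roll":{"type":"array"},"claw":{"type":"array"}},"required":["slide","roll","claw"]}

```bash
mkdir -p pics; cat > h.py <<'E'
import numpy as np, cv2
from bench import *
from scipy.spatial.transform import Rotation as R
def W(p):
    if "world_from_camera" in p: return np.array(p["world_from_camera"])
    s=p["state"]; T=np.eye(4); T[:3,:3]=R.from_quat(s["ee_rot"]).as_matrix(); T[:3,3]=s["position"]
    return T@np.array(p["T_tool_cam"])
def shot(n):
    s=read_state(); p=get_image(n); p["state"]=s; return p
def ray(p,at):
    K=np.array(p["mtx"]); T=W(p); d=np.linalg.inv(K)@[at[0],at[1],1]
    return T[:3,3], T[:3,:3]@(d*[1,-1,-1])
def onz(p,at,z):
    o,d=ray(p,at); return o+d*(z-o[2])/d[2]
def depth(p,at):
    o,d=ray(p,at); c,r=np.round(at).astype(int)
    return o+d*float(np.median(p["z_map"][r-1:r+2,c-1:c+2]))
def proj(p,X):
    T=np.linalg.inv(W(p)); c=(T@np.append(X,1))[:3]*[1,-1,-1]; q=np.array(p["mtx"])@c; return q[:2]/q[2]
def save(p,n): cv2.imwrite("pics/"+n,p["img"][:,:,::-1])
E
python3 - <<'E'
from h import *
np.set_printoptions(precision=1,suppress=True)
print(grip_point_offset() if callable(grip_point_offset) else grip_point_offset, read_state())
H={"cap_top":131,"dock_top":45,"dock":0,"pinch":70,"vial":0,"vial_1":0,"vial_2":0,"bench_timer":0,"cassette_bottom":10}
for n in("top","side","wrist"):
    p=shot(n); save(p,n+"0.png"); print(n,[k for k in p])
    for t in("cap_top","dock","dock_top","pinch","vial_1","bench_timer"):
        for q in place_of(p,t)[:4]: print(t,np.array(q["at"]),round(q["conf"],2),onz(p,q["at"],H[t]),depth(p,q["at"]))
E
```

```text
154.70000000000002 {'clock': 0.0, 'joints': array([-1. ,  0.4,  0. , -0. , -1.2, -0.3]), 'joint_vel': array([-0.,  0.,  0., -0.,  0., -0.]), 'joint_efforts': array([  0. , -39.2,  18.8,   4.2,  -0. ,  -0. ]), 'position': array([ 178.6, -598.7,  403.6]), 'ee_rot': array([-0.1,  1. ,  0. , -0. ]), 'contact_force': array([ 0.1, -0.4, -0.4]), 'wrist_torque': array([ 0.1,  0. , -0. ]), 'grasp_force': 0.0, 'gripper_width': 85.19428701354585}
top ['img', 'z_map', 'mtx', 'world_from_camera', 'shot', 'state']
cap_top [156.1 245.6] 0.73 [495.5 194.3 131. ] [495.4 194.  131.8]
dock [353.2 248.1] 0.87 [ 489.6 -188.1    0. ] [ 486.7 -180.4   71.3]
dock_top [352.2 240.2] 0.65 [ 504.3 -181.6   45. ] [ 502.7 -178.7   72.1]
pinch [390.3 328.5] 0.94 [ 324.6 -250.9   70. ] [ 323.3 -252.6   61.1]
pinch [314.4 321.2] 0.89 [342.3 -99.4  70. ] [341.  -99.5  60. ]
pinch [297.9 171.7] 0.59 [644.9 -71.2  70. ] [647.  -71.1  60.4]
pinch [356.8 244.6] 0.58 [ 493.7 -188.    70. ] [ 493.7 -188.1   69.8]
vial_1 [263.9 251.7] 0.66 [485.2   6.5   0. ] [483.3   1.3  54.2]
vial_1 [358.8 192.7] 0.62 [ 611.5 -203.5    0
[... 229 characters left out ...]
9 130.3]
dock [345.8 269.7] 0.73 [ 481.9 -177.5    0. ] [ 459.4 -137.    25.7]
dock_top [344.7 251.7] 0.92 [ 480.4 -169.3   45. ] [ 477.1 -163.3   48.5]
pinch [248.5 244.4] 0.86 [631.6 -58.2  70. ] [625.4 -50.8  74.7]
pinch [433.4 251. ] 0.81 [ 315.2 -214.9   70. ] [ 316.3 -218.    68.3]
pinch [342.7 236.5] 0.73 [ 492.6 -182.2   70. ] [ 479.1 -158.3   83.2]
pinch [395.7 279.8] 0.68 [330.1 -80.3  70. ] [337.9 -98.4  58.6]
vial_1 [293.8 314.2] 0.88 [481.2  11.    0. ] [475.9  18.4   6. ]
vial_1 [296.1 251.8] 0.51 [ 612.6 -191.5    0. ] [ 609.  -186.3    3.2]
bench_timer [369.5 230.7] 0.78 [ 526.2 -367.4    0. ] [ 509.8 -334.5   17.2]
wrist ['img', 'z_map', 'mtx', 'T_tool_cam', 'shot', 'state']
```

View pics/top0.png

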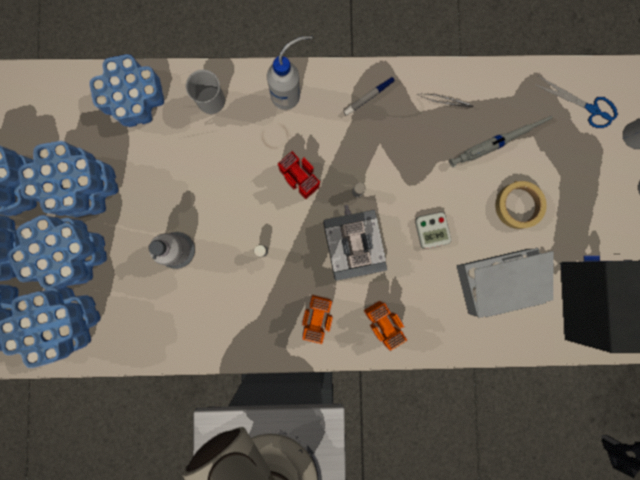

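View pics/side0.png

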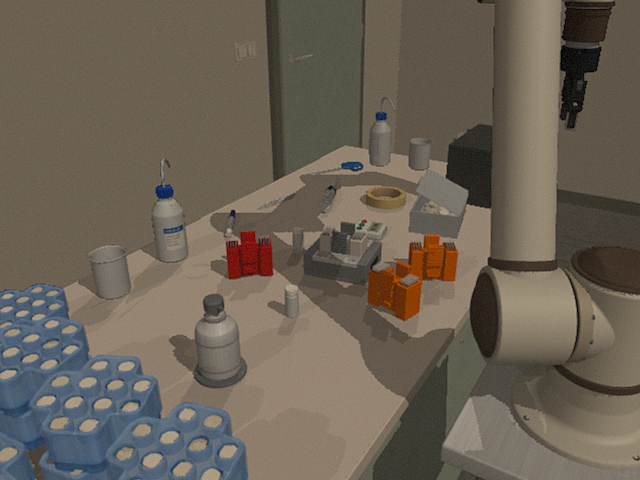

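```bash
python3 - <<'E'
from h import *
np.set_printoptions(precision=4,suppress=True)
p=shot("top"); cv2.imwrite("pics/crop.png",cv2.resize(p["img"][195:295,290:420,::-1],(780,600),interpolation=cv2.INTER_CUBIC))
# cloud
v,u=np.mgrid[0:480,0:640]; K=np.array(p["mtx"]); d=np.stack([u,v,np.ones_like(u)],-1)@np.linalg.inv(K).T*[1,-1,-1]
T=W(p); X=(d*p["z_map"][...,None])@T[:3,:3].T+T[:3,3]
def sel(c,r,z0,z1): return X[(np.hypot(X[...,0]-c[0],X[...,1]-c[1])<r)&(X[...,2]>z0)&(X[...,2]<z1)&(p["z_map"]>0)]
a=sel((495,190),35,126,136); print("cap",len(a),a.mean(0))
for n,z in(("dock",(35,55)),("cass",(60,90))):
    a=sel((493,-186),95,*z); print(n,len(a),a.mean(0),cv2.minAreaRect(a[:,:2].astype(np.float32)))
print(R.from_quat(read_state()["ee_rot"]).as_matrix())
E
```

```text
cap 205 [490.8386 195.0713 130.958 ]
dock 2223 [ 493.3264 -184.9381   45.3404] ((494.3045349121094, -186.38314819335938), (130.02059936523438, 110.2412109375), 10.06793212890625)
cass 859 [ 493.7168 -185.9294   76.274 ] ((493.93377685546875, -186.0438232421875), (87.97846984863281, 56.7157096862793), 11.278639793395996)
[[-0.9583 -0.2858 -0.    ]
 [-0.2858  0.9583 -0.    ]
 [ 0.     -0.     -1.    ]]
```

The top view has four cassette-shaped parts. Two are orange, at (316,319) and (386,326), and one is red, at (298,174). The white and grey one sits in the grey dock at (356,244), and it is the one that matches the description. The cap is on the metal bottle at (157,246). The side view shows the same: white cassette in the dock at (343,237), bottle cap at (212,300).

View pics/crop.png

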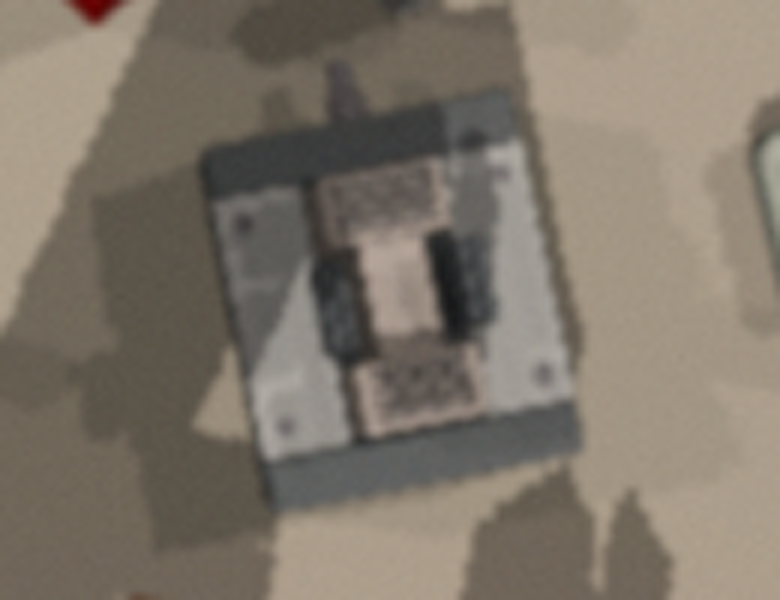

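{"method": "carry_out", "body": {
  "slide": [
    [-0.42, 0.306, 0],
    [-0.42, 0.306, 0],
    [-0.42, 0.306, 0],
    [-0.42, 0.306, 0],
    [-0.42, 0.306, 0],
    [-0.42, 0.306, 0],
    [-0.42, 0.306, 0],
    [-0.42, 0.306, 0]
  ],
  "roll": [6, 6, 6, 6, 6, 6, 6, 6],
  "claw": [0.085, 0.085, 0.085, 0.085, 0.085, 0.085, 0.085, 0.085]
}}

```text
clock: 2.1
position: [482.6, -199.4, 405.2]
ee_rot: [-0.093, 0.996, -0.0, 0.001]
contact_force: [1.6, -0.1, 0.6]
gripper_width: 85.1
grasp_force: 0.0
```

The crop shows the white cassette with its two dark grey catches at (340,305) and (465,285), seated between the aluminium keeper plates. So the choice is right. Next I measure it from the wrist camera.

```bash
cat >> h.py <<'E'
def cloud(p):
    v,u=np.mgrid[0:480,0:640]; K=np.array(p["mtx"]); d=np.stack([u,v,np.ones_like(u)],-1)@np.linalg.inv(K).T*[1,-1,-1]
    T=W(p); X=(d*p["z_map"][...,None])@T[:3,:3].T+T[:3,3]; return X[p["z_map"]>0]
def sel(X,c,r,z0,z1): return X[(np.hypot(X[:,0]-c[0],X[:,1]-c[1])<r)&(X[:,2]>z0)&(X[:,2]<z1)]
def to(x,y,z):
    s=read_state(); return R.from_quat(s["ee_rot"]).as_matrix().T@(np.array([x,y,z])-s["position"])
E
python3 - <<'E'
from h import *
np.set_printoptions(precision=2,suppress=True)
p=shot("wrist"); save(p,"wrist1.png"); X=cloud(p)
for n,r,z in(("dock",95,(38,52)),("cass",75,(60,100)),("catch",75,(84,97))):
    a=sel(X,(494,-186),r,*z)
    if len(a)>5: print(n,len(a),a.min(0),a.max(0),cv2.minAreaRect(a[:,:2].astype(np.float32)))
for t,z in(("pinch",70),("dock_top",45)):
    for q in place_of(p,t)[:3]: print(t,q["conf"],np.array(q["at"]),onz(p,q["at"],z))
s=read_state(); print(s["position"],R.from_quat(s["ee_rot"]).as_matrix(),to(491.5,195.5,403))
E
```

```text
dock 10337 [ 420.72 -251.96   38.06] [ 566.79 -122.39   51.98] ((494.0637512207031, -186.93368530273438), (129.9463348388672, 110.34339141845703), 10.258056640625)
cass 5246 [ 447.39 -216.9    60.1 ] [ 539.76 -157.23   92.94] ((493.74884033203125, -187.32550048828125), (87.56390380859375, 56.48802185058594), 10.235030174255371)
catch 1254 [ 452.47 -216.9    84.02] [ 535.95 -157.23   92.94] ((494.09942626953125, -186.97010803222656), (79.8622817993164, 55.96720504760742), 10.652576446533203)
pinch 0.93 [306.3   5.9] [ 329.6  -242.34   70.  ]
pinch 0.86 [337.7 233.2] [ 493.29 -186.68   70.  ]
pinch 0.85 [422.2 396.2] [638.58 -74.31  70.  ]
dock_top 0.56 [340.3 229.3] [ 495.44 -183.     45.  ]
[ 483.31 -198.97  404.68] [[-0.98 -0.19  0.  ]
 [-0.19  0.98  0.  ]
 [-0.   -0.   -1.  ]] [-82.51 385.83   1.68]
```

View pics/wrist1.png

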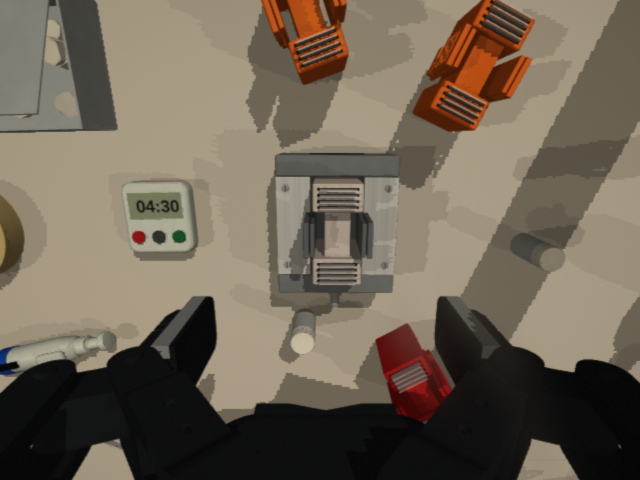

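The wrist view agrees: white cassette in the dock at (338,233), with vial 2 behind it at (303,335). Now to the bottle, closing the fingers on the way.

{"method": "carry_out", "body": {
  "slide": [
    [-0.0825, 0.386, 0],
    [-0.0825, 0.386, 0],
    [-0.0825, 0.386, 0],
    [-0.0825, 0.386, 0],
    [-0.0825, 0.386, 0],
    [-0.0825, 0.386, 0],
    [-0.0825, 0.386, 0],
    [-0.0825, 0.386, 0]
  ],
  "roll": [0, 0, 0, 0, 0, 0, 0, 0],
  "claw": [0, 0, 0, 0, 0, 0, 0, 0]
}}

```text
clock: 3.25
position: [491.8, 193.5, 404.5]
ee_rot: [-0.093, 0.996, -0.0, -0.0]
contact_force: [-0.7, -0.2, 0.1]
gripper_width: 0.1
grasp_force: 0.0
```

```bash
python3 - <<'E'
from h import *
np.set_printoptions(precision=2,suppress=True)
p=shot("wrist"); save(p,"wrist2.png"); X=cloud(p)
a=sel(X,(491,195),30,126,136); print(len(a),a.mean(0) if len(a) else 0, cv2.minEnclosingCircle(a[:,:2].astype(np.float32)) if len(a) else 0)
for q in place_of(p,"cap_top")[:2]: print(q["conf"],q["at"],onz(p,q["at"],131))
s=read_state(); print(s["clock"],s["position"],s["gripper_width"],s["contact_force"],to(492,195.5,320))
E
```

```text
1449 [489.61 195.71 131.39] ((487.6116638183594, 196.87132263183594), 18.281002044677734)
0.69 [326.8, 236.2] [490.08 194.22 131.  ]
3.35 [491.79 191.98 404.61] 0.10431046500574934 [-0.99 -0.01 -0.31] [-0.91  3.46 84.61]
```

View pics/wrist2.png

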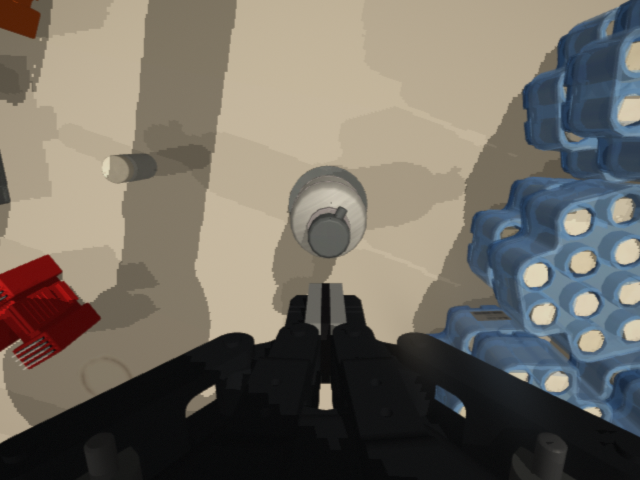

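The cap is at (328,236), which puts it at about (490, 195). Now I descend and press.

{"method": "carry_out", "body": {
  "slide": [
    [0.001, 0.002, 0.05],
    [0.001, 0.002, 0.09],
    [0.001, 0.002, 0.09],
    [0.001, 0.002, 0.096],
    [0.001, 0.002, 0.1],
    [0.001, 0.002, 0.103],
    [0.001, 0.002, 0.105],
    [0.001, 0.002, 0.105]
  ],
  "roll": [0, 0, 0, 0, 0, 0, 0, 0],
  "claw": [0, 0, 0, 0, 0, 0, 0, 0]
}}

```text
clock: 4.35
position: [490.8, 195.3, 300.5]
ee_rot: [-0.093, 0.996, 0.0, 0.001]
contact_force: [0.8, -1.1, 3.3]
gripper_width: 0.2
grasp_force: 2.0
```

{"method": "carry_out", "body": {
  "slide": [
    [0, 0, 0.002],
    [0, 0, 0.004],
    [0, 0, 0.005],
    [0, 0, 0.005]
  ],
  "roll": [0, 0, 0, 0],
  "claw": [0, 0, 0, 0]
}}

```text
clock: 4.85
position: [490.8, 195.3, 298.2]
ee_rot: [-0.093, 0.996, 0.0, 0.002]
contact_force: [-5.0, -1.9, 21.9]
gripper_width: 0.2
grasp_force: 10.3
```

The force is 22 N, well above the 5.4 N the spring needs, so the cap is on its stop. I release it and pull up.

{"method": "carry_out", "body": {
  "slide": [
    [0, 0, -0.01],
    [0, 0, -0.03],
    [0, 0, -0.08],
    [0, 0, -0.11],
    [0, 0, -0.11],
    [0, 0, -0.11]
  ],
  "roll": [0, 0, 0, 0, 0, 0],
  "claw": [0, 0, 0, 0, 0, 0]
}}

```text
clock: 5.6
position: [489.9, 195.0, 403.3]
ee_rot: [-0.092, 0.996, -0.0, -0.001]
contact_force: [-0.7, -0.3, -1.4]
gripper_width: 0.0
grasp_force: 0.0
```

```bash
python3 - <<'E'
from h import *
np.set_printoptions(precision=2,suppress=True)
p=shot("wrist"); X=cloud(p)
a=sel(X,(490,195),12,115,140); print(len(a),np.median(a,0))
s=read_state(); print(s["clock"],s["position"],s["contact_force"],to(494,-187,404), R.from_quat(s["ee_rot"]).as_matrix())
E
```

```text
958 [489.85 194.91 131.98]
5.65 [490.   194.98 402.96] [-0.51 -0.51 -1.82] [  66.27 -376.21   -0.51] [[-0.98 -0.18 -0.  ]
 [-0.18  0.98 -0.  ]
 [ 0.   -0.   -1.  ]]
```

The cap has sprung back up to 131–132 mm. Back to the dock with the fingers open.

{"method": "carry_out", "body": {
  "slide": [
    [0.066, -0.376, 0],
    [0.066, -0.376, 0],
    [0.066, -0.376, 0],
    [0.066, -0.376, 0],
    [0.066, -0.376, 0],
    [0.066, -0.376, 0],
    [0.066, -0.376, 0],
    [0.066, -0.376, 0]
  ],
  "roll": [0, 0, 0, 0, 0, 0, 0, 0],
  "claw": [0.085, 0.085, 0.085, 0.085, 0.085, 0.085, 0.085, 0.085]
}}

```text
clock: 6.65
position: [494.6, -187.0, 403.3]
ee_rot: [-0.092, 0.996, 0.0, -0.001]
contact_force: [-1.1, 0.8, 0.3]
gripper_width: 84.8
grasp_force: 0.0
```

```bash
python3 - <<'E'
from h import *
np.set_printoptions(precision=2,suppress=True)
p=shot("wrist"); X=cloud(p)
for n,r,z in(("dock",95,(38,52)),("cass",75,(60,100))):
    a=sel(X,(494,-186),r,*z); print(n,len(a),cv2.minAreaRect(a[:,:2].astype(np.float32)))
for q in place_of(p,"pinch")[:3]: print(q["conf"],onz(p,q["at"],70))
s=read_state(); print(s["clock"],s["position"],s["gripper_width"],to(494,-187,228),2*np.degrees(np.arctan2(s["ee_rot"][0],s["ee_rot"][1])))
E
```

```text
dock 10875 ((493.8226318359375, -186.9683837890625), (128.7675018310547, 110.3974609375), 10.465444564819336)
cass 5408 ((493.90655517578125, -187.0098876953125), (88.009765625, 57.3126106262207), 10.896292686462402)
0.95 [638.03 -75.78  70.  ]
6.75 [ 494.8  -185.7   404.02] 85.45695604053674 [  0.81  -1.26 176.02] -10.66891613486376
```

{"method": "carry_out", "body": {
  "slide": [
    [0.001, -0.001, 0.05],
    [0.001, -0.001, 0.1],
    [0.001, -0.001, 0.14],
    [0.001, -0.001, 0.165],
    [0.001, -0.001, 0.177],
    [0.001, -0.001, 0.177]
  ],
  "roll": [0, 0, 0, 0, 0, 0],
  "claw": [0.085, 0.085, 0.085, 0.085, 0.085, 0.085]
}}

```text
clock: 7.5
position: [494.2, -186.9, 227.5]
ee_rot: [-0.093, 0.996, 0.0, -0.0]
contact_force: [-1.0, 0.1, 0.5]
gripper_width: 85.0
grasp_force: 0.0
```

{"method": "carry_out", "body": {
  "slide": [
    [0, 0, 0],
    [0, 0, 0],
    [0, 0, 0],
    [0, 0, 0],
    [0, 0, 0],
    [0, 0, 0],
    [0, 0, 0],
    [0, 0, 0]
  ],
  "roll": [0, 0, 0, 0, 0, 0, 0, 0],
  "claw": [0.07, 0.06, 0.04, 0.03, 0.03, 0.03, 0.03, 0.03]
}}

```text
clock: 8.5
position: [494.5, -187.7, 230.7]
ee_rot: [-0.093, 0.996, -0.0, 0.001]
contact_force: [-3.8, 3.6, 17.0]
gripper_width: 37.2
grasp_force: 60.5
```

The width is 37 mm where I expected 44, and there is 17 N of upward push. I'll look before lifting.

```bash
python3 - <<'E'
from h import *
np.set_printoptions(precision=2,suppress=True)
p=shot("wrist"); q=shot("side"); s=q["state"]; print(s["gripper_width"],s["position"],s["contact_force"],s["wrist_torque"],s["clock"])
a=cv2.resize(p["img"][180:480,120:520],(400,300)) ; b=cv2.resize(q["img"][180:300,265:425],(400,300),interpolation=cv2.INTER_CUBIC)
c=np.hstack([a,b]); cv2.imwrite("pics/g1.png",cv2.resize(c,(800,300))[:,:,::-1])
E
```

```text
36.90427316810558 [ 494.44 -187.72  230.71] [-3.    3.44 15.99] [ 1.26  1.18 -0.1 ] 8.55
```

View pics/g1.png

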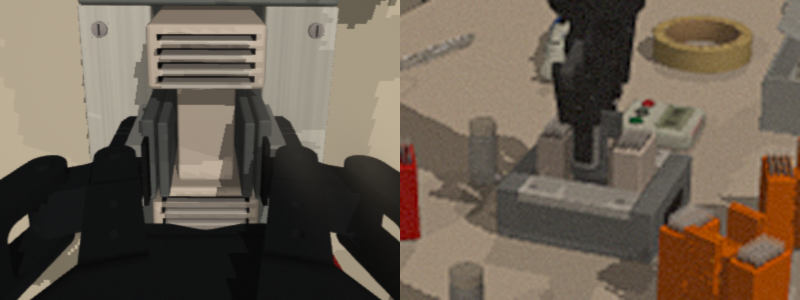

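In the wrist view both fingers sit on the catch plates, at (150,150) and (262,150), and the cassette is still seated. The upward push fits the pads swinging forward as they close. I'll lift slowly.

{"method": "carry_out", "body": {
  "slide": [
    [0, 0, -0.004],
    [0, 0, -0.008],
    [0, 0, -0.013],
    [0, 0, -0.018],
    [0, 0, -0.024],
    [0, 0, -0.03],
    [0, 0, -0.036],
    [0, 0, -0.042]
  ],
  "roll": [0, 0, 0, 0, 0, 0, 0, 0],
  "claw": [0.03, 0.03, 0.03, 0.03, 0.03, 0.03, 0.03, 0.03]
}}

```text
clock: 9.6
position: [494.0, -187.8, 270.2]
ee_rot: [-0.092, 0.996, -0.0, 0.0]
contact_force: [-0.6, 0.7, -2.7]
gripper_width: 37.3
grasp_force: 60.7
```

Only the cassette's weight (−2.7 N) remains on the wrist, so it came free. I continue up.

{"method": "carry_out", "body": {
  "slide": [
    [0, 0, -0.015],
    [0, 0, -0.03],
    [0, 0, -0.048],
    [0, 0, -0.063],
    [0, 0, -0.072],
    [0, 0, -0.076],
    [0, 0, -0.076],
    [0, 0, -0.076]
  ],
  "roll": [0, 0, 0, 0, 0, 0, 0, 0],
  "claw": [0.03, 0.03, 0.03, 0.03, 0.03, 0.03, 0.03, 0.03]
}}

```text
clock: 10.6
position: [493.8, -187.8, 345.1]
ee_rot: [-0.092, 0.996, 0.0, -0.001]
contact_force: [-0.2, 0.3, -3.6]
gripper_width: 36.8
grasp_force: 60.7
```

```bash
python3 - <<'E'
from h import *
np.set_printoptions(precision=2,suppress=True)
p=shot("wrist"); q=shot("side"); s=q["state"]; print(s["gripper_width"],s["position"],s["contact_force"],s["clock"],abs(s["joint_vel"]).max())
for n in("cassette_bottom",):
    for r in place_of(q,n)[:4]: print(r["conf"],r["at"],depth(q,r["at"]))
print(proj(q,np.array([494,-187,125])))
a=cv2.resize(p["img"][180:480,120:520],(400,300)) ; b=cv2.resize(q["img"][150:300,245:445],(400,300),interpolation=cv2.INTER_CUBIC)
cv2.imwrite("pics/g2.png",np.hstack([a,b])[:,:,::-1])
E
```

```text
37.153047746231756 [ 493.84 -187.78  345.03] [-0.04 -0.46 -1.86] 10.65 0.0024704185866809784
0.8 [426.5, 274.8] [ 325.73 -217.84   14.14]
0.71 [249.2, 272.0] [627.65 -49.64  14.08]
0.71 [393.7, 313.1] [328.77 -77.05   4.53]
0.63 [346.2, 210.8] [ 482.66 -177.15  129.4 ]
[343.59 210.  ]
```

View pics/g2.png

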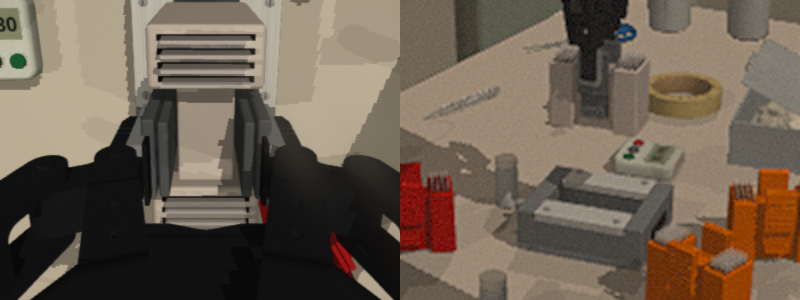

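The cassette hangs upright over the empty dock with its underside about 80 mm above the dock's top. The catches are pinched, and the vials and the timer look to be where they were.

```bash
python3 -c "from bench import *; print(job_done())"
```

```text
the job is handed in; nothing more can be done
None
```

I vented the line, pinched and lifted the cassette, and handed the job in: it is held upright and still about 80 mm above the dock's top with the catches pinched, though no verdict came back.

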